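# Lower the ratchet drawing board to its second notch

### The job

The drawing board on the bench is propped too steep, and its ratchet only clicks upward. Lift it by its bow through the remaining notches and on past the top until it comes up softly against its end stop, which trips the pawl, then lower it under control all the way flat; after that raise it to the second notch from flat, ease it down until the pawl carries it, and let go. Never force the pawl or let the board drop, and leave the jar, the dop block and the stone tray where they are.

Things in the scene. Friction and masses are not known exactly. Their poses are not given: they have to be found in the camera images.
- board (a joint): tilt of the drawing board about its hinge (rad): 0 = flat on the stand, growing as the far edge is lifted. Six notches, evenly 0.157 (9 deg) apart; as the rack is clamped by hand they vary from time to time: the first lies at 0.17 to 0.25, the second at 0.33 to 0.41, the third at 0.49 to 0.56, the last at 0.96 to 1.03. The end stop, clamped apart, is met somewhere between 1.13 and 1.26
- hinge (a point): middle of the board's hinge axis, at the stand's robot-side end, 45 mm above the bench; the axis is level, along the stand's y. The board is 330 mm wide, 15 mm thick and reaches 245 mm from this axis; it weighs 0.55 to 0.9 kg
- bow (a point): middle of the bar of the lifting bow: a level round steel bar, 12 mm thick, 120 mm between its two legs, parallel to the hinge axis and 290 mm from it, in the plane of the board, 45 mm beyond its far edge (39 mm clear gap). Board flat: 45 mm above the bench, nothing under the bar. It may turn in a grasp as the board tilts
- stand: fixed dark red wooden stand, 262 x 400 x 36 mm; origin on the bench under the hinge, x along the board to its far edge (away from the robot), y along the hinge, z up. The toothed steel rack, an arc of 120 mm radius about the hinge, stands at its right (-y) side and ends at the top in a rubber-faced stop lug
- pawl: sprung pawl at the board's right edge, 38 mm long; origin on its pivot. It clicks over the teeth going up and props the board if let back; past the top notch it climbs a trip shoe (3 to 8 N more at the bow, then easing) just before its nose meets the end stop (hard rise). Tripped, it stays clear of the teeth until the board is flat, then drops in. It bears 60 N, about 22 N at the bow
- powder_jar: glass jar with white cap, 62 mm across, 75 mm high, left of the stand; origin under its centre; not to be moved
- dop_block: dark red wooden block with six brass sticks, 75 x 120 x 90 mm, right of the stand; origin under its centre; not to be moved
- stone_tray: light wooden tray of cut stones, 100 x 150 x 22 mm, left of the board's far edge; origin under its centre; not to be moved

How it is judged:
By the outcome, as a careful person would: the job done as asked, in the order asked, and still so for the second after the job is handed in, with the robot touching nothing.
It also fails if it takes over 67 s, if anything falls off the work surface, if the arm or the gripper's body presses on something with over 40 N, if the wrist force passes 120 N, or if a joint passes its speed limit or range.

### The arm

A 6-joint arm with a two-finger parallel gripper is mounted at the origin on the work surface. World frame = base frame: x ahead of the robot, y to its left, z up, the work surface at z = 0. Lengths are in mm, angles in rad, forces in N, time in s.
With the tool pointing down it reaches from about 400 to 925 mm from the base axis. Payload 12.5 kg.
Tool frame: the origin (TCP) lies between the finger pads; the fingertips stand 25 mm ahead of it and the grasp point (between the pads) lies 6 mm ahead of it; z points along the fingers, y is the line along which they close (so a half turn about z gives the same grasp; the last joint's range is limited). The gripper opens to 95 mm and grips with 3 to 60 N. Pads are 20 mm wide; open, the fingers measure 119 mm over their backs; the gripper's body (75 mm by 180 mm) begins 59 mm behind the grasp point.
Start: joints at [1.176, 0.491, 1.559, -0, 1.092, -0.106], TCP at [177.983, 599.138, 239.661] pointing down, gripper open.
Joint ranges: [-3.1, 3.1], [-0.84, 2.19], [0.05, 2.79], [-1.13, 4.28], [0.06, 2.93], [-2.69, 2.69]. Speed limits (rad/s): [2.22, 2.22, 2.79, 3.14, 3.14, 3.14].

### API

Orientations are given as [roll, pitch, yaw] about the fixed x, y, z axes, in that order (R = Rz(yaw) Ry(pitch) Rx(roll)).
In Python, from cell import state, read_camera, job_done, cut_out gives the robot as it stands. The module is installed in compiled form; this text tells all that it offers.
- The arm moves only by the tool jog_arm, never from a script. Its argument "motion" is a list of rows, each a list of 2 entries, a list of its own where there are three numbers: the shift along the tool's x, y, z in mm, then the turn about the tool's z in rad. A call has 1 to 5 rows; each row is the pose to reach, as a shift and turn from the pose commanded when the call began, along the tool's axes at that moment; what a row does not reach only later rows make up. A row lasts 1/10 s, in which the tool goes at most 50 mm and 8.59 degrees, less where a joint would pass 70% of its speed; a pose out of reach is approached as far as the arm can. A call with a gripper value outside its range is refused whole. "grip" is the closure, from 0 (fully open) to 1 (shut), set as the call begins (left out, the last holds). The fingers move at their own pace and stop on an object; the grip force is fixed at half the most. Time passes only in rows, so rows that repeat a pose let the fingers close. It gives the time, the measured TCP pose, the force, the opening and the grip force at its end, in the units of the state.
- state(): the state, without advancing time (a new reading comes with each control period).
- read_camera(name): name is "scene" or "side" or "wrist"; returns a dict with "img" (400x640x3 uint8, blue, green, red), "vertical_fov" (degrees; the focal length in pixels is half the picture's height over the tangent of half this angle, whatever the lens; pixels are square), "cx", "cy" (the principal point, pixels), "k1" (the pictures are not rectified: a ray, as slopes to the right and down, at radius r is drawn at 1 + k1 r^2 times it, then the intrinsics apply), "extrinsics" (4x4, takes a point from camera to world coordinates). Camera axes: x right, y up, looking along -z (the intrinsics and any distortion apply to the point x, -y, -z); pixel columns grow to the right and rows downward; lengths in mm; the calibration is good to about 2 mm. A picture is of the moment at which its call begins. There is no depth.
- job_done(): hands the job in; it is judged then, once.
Trained networks look in a picture, given as the dict that the camera call returned (one of the last four; its "shot" number tells which), for a name from the list of things; names that differ only in an ending like _2 or _b are one class to them, and where a whole thing is asked for, a point or a joint stands for the part that bears it (a point fixed in the world has none). Each returns a list of dicts, best first, with "p" (0 to 1); they miss things now and then, are a little off and sometimes report something else, mostly with a low value. They report only what shows in the picture. A call takes as long as a camera call.
- cut_out(name, picture): "region" (400x640 bool, what is visible of it) and "box" ([left, top, right, bottom] in pixels, round what is visible of it).
The state is a dict: "t": time; "joints": joint angles; "qvel": joint speeds; "tau": joint torques, N m; "eef_pos": TCP position; "tcp_rot": TCP orientation; "ft_force": force on the tool from outside, world axes, zero at the start; "moment": the same for the moment, N m; "opening": opening from 0.0 (shut) to 1.0 (fully open); "grip_force": force on a finger pad.
Only numpy, scipy, OpenCV 4.12 (cv2) and the standard library are available. Lean on these libraries where they do the work, as an engineer would, in place of code of your own. Each camera call takes 0.05 s, during which the arm holds its last target. There are 200 camera calls.

## Working session

There is one attempt and no reset: what is moved stays moved. The work goes in short steps, Python scripts to look and compute and a tool call to move; the robot and the scene stay as the last step left them, time stands still between calls to the robot, and variables do not carry over. Pictures are saved under pics/ and viewed, at most 10 in all, crops included, and the job is handed in when it is done.

Besides the shell and the picture viewer there is one more tool, called after "Call:" as a command line: name --argument value ..., lists and objects as JSON in quotes. jog_arm: Moves the arm, as the interface text tells. Its arguments: {"type":"object","properties":{"motion":{"type":"array"},"grip":{"type":"number"}},"required":["motion"]}

```bash
mkdir -p pics
cat > h.py <<'E'
import numpy as np, cv2
from cell import state, read_camera, job_done, cut_out
def K(p):
    f=200/np.tan(np.radians(p["vertical_fov"])/2); return f
def proj(p,X):
    E=np.array(p["extrinsics"]);c=(np.atleast_2d(X)-E[:3,3])@E[:3,:3]
    s=np.c_[c[:,0],-c[:,1]]/-c[:,2:3]; r2=(s**2).sum(1,keepdims=True)
    return s*(1+p["k1"]*r2)*K(p)+[p["cx"],p["cy"]]
def ray(p,uv):
    d=(np.array(uv,float)-[p["cx"],p["cy"]])/K(p); s=d.copy()
    for _ in range(20): s=d/(1+p["k1"]*(s@s))
    E=np.array(p["extrinsics"]); v=E[:3,:3]@np.array([s[0],-s[1],-1]); return E[:3,3],v/np.linalg.norm(v)
def onz(p,uv,z):
    o,v=ray(p,uv); return o+v*(z-o[2])/v[2]
def tri(rs):
    A=np.zeros((3,3));b=np.zeros(3)
    for o,v in rs:
        M=np.eye(3)-np.outer(v,v);A+=M;b+=M@o
    return np.linalg.solve(A,b)
E
python3 - <<'E'
from h import *
s=state();print({k:np.round(v,3).tolist() for k,v in s.items()})
for n in("scene","side"):
    p=read_camera(n);cv2.imwrite(f"pics/{n}0.png",p["img"])
    print(n,p["vertical_fov"],p["cx"],p["cy"],p["k1"],np.round(p["extrinsics"],3).tolist())
    for t in("board","bow","stand","pawl","powder_jar","dop_block","stone_tray"):
        print(t,[(round(d["p"],2),d["box"]) for d in cut_out(t,p)[:2]])
E
```

```text
{'t': 0.0, 'joints': [1.176, 0.492, 1.559, 0.0, 1.092, -0.106], 'qvel': [-0.001, 0.0, -0.001, 0.001, -0.001, -0.0], 'tau': [0.002, -61.264, -25.818, 0.069, 0.048, -0.0], 'eef_pos': [177.908, 598.902, 239.066], 'tcp_rot': [-3.14, -0.0, 2.853], 'ft_force': [-0.509, 0.5, -0.233], 'moment': [0.019, 0.026, -0.01], 'grip_force': 0.0, 'opening': 0.999}
scene 46.31053087139394 328.1363429516774 203.19356310306662 -0.06749567316401549 [[-0.427, -0.488, 0.761, 1416.233], [0.904, -0.217, 0.368, 486.733], [-0.014, 0.846, 0.534, 679.555], [0.0, 0.0, 0.0, 1.0]]
board [(0.8, [203.6, 133.2, 356.0, 194.5])]
bow [(0.66, [200.9, 128.2, 354.7, 193.5])]
stand [(0.67, [188.7, 123.2, 364.5, 256.3])]
pawl []
powder_jar [(0.68, [361.2, 199.0, 386.4, 243.0])]
dop_block [(0.88, [196.8, 140.3, 227.0, 178.5])]
stone_tray [(0.71, [311.8, 234.7, 393.8, 293.4])]
side 56.415750941488234 324.59523970306043 204.43431578047688 -0.08045362143598996 [[0.864, 0.266, -0.427, 178.014], [-0.503, 0.486, -0.715, -577.085], [0.018, 0.832, 0.554, 559.856], [0.0, 0.0, 0.0, 1.0]]
board [(0.64, [265.4, 152.3, 435.9, 341.4])]
bow [(0.6, [264.8, 151.2, 435.6, 339.5])]
stand []
pawl [(0.47, [362.6, 287.3, 375.5, 295.8])]
powder_jar [(0.7, [280.1, 180.4, 304.3, 209.1])]
dop_block [(0.95, [360.5, 347.9, 419.6, 400.0])]
stone_tray [(0.59, [312.0, 178.4, 322.8, 185.0])]
```

View pics/scene0.png

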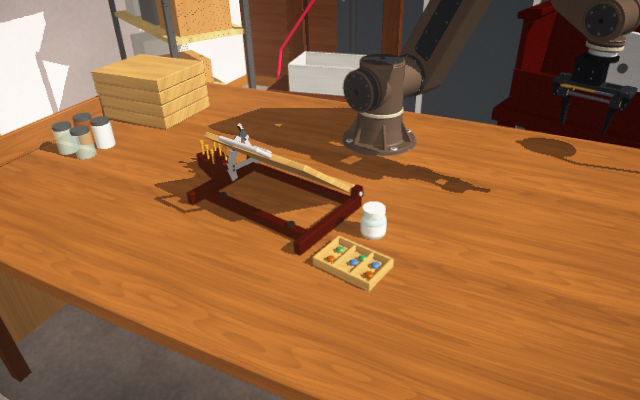

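View pics/side0.png

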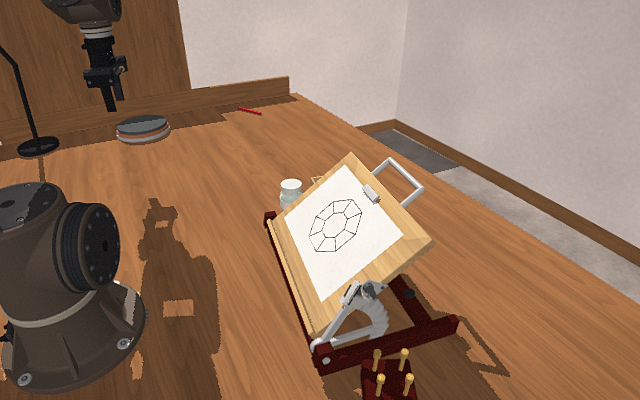

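The scene shows the board propped, hinge towards the robot, and the jar (374,220) and tray (352,262) left of it. In the side view the bow bar runs roughly (389,159)–(423,190), with the dop block at (388,375). I'll zoom in to fit the pose.

Run:
```python
import cv2
a=cv2.imread("pics/side0.png")[140:380,250:470];cv2.imwrite("pics/s1.png",cv2.resize(a,None,fx=2.5,fy=2.5,interpolation=2))
a=cv2.imread("pics/scene0.png")[115:260,180:375];cv2.imwrite("pics/s2.png",cv2.resize(a,None,fx=4,fy=4,interpolation=2))
```

```text
(no output)
```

View pics/s1.png

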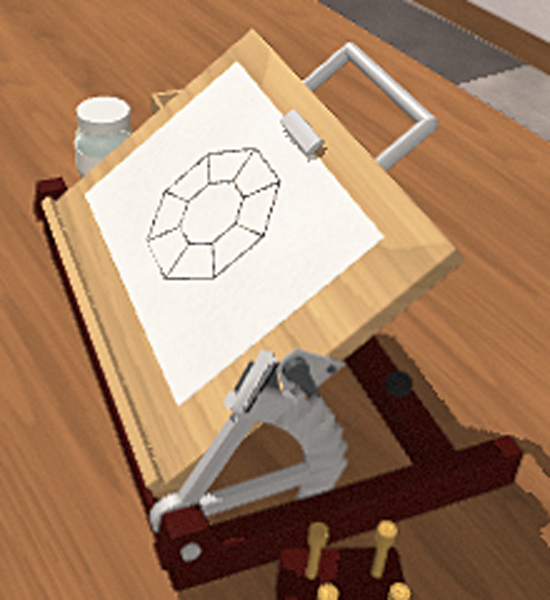

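View pics/s2.png

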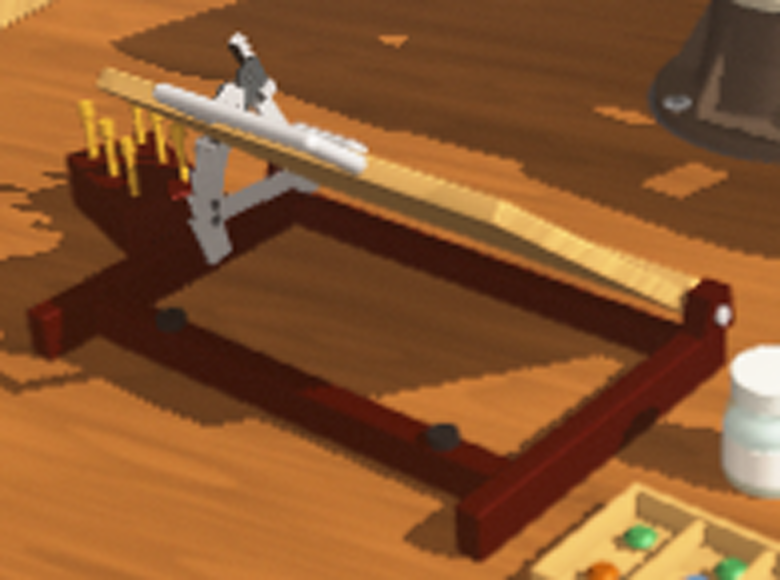

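```bash
cat > fit.py <<'E'
from h import *
from scipy.optimize import least_squares
def model(q,P,h=45):
    x,y,w,t=q[:4]; P=np.atleast_2d(P)
    a=np.c_[P[:,0]*np.cos(t)-P[:,2]*np.sin(t),P[:,1],P[:,0]*np.sin(t)+P[:,2]*np.cos(t)+h]
    c,s=np.cos(w),np.sin(w)
    return np.c_[x+c*a[:,0]-s*a[:,1],y+s*a[:,0]+c*a[:,1],a[:,2]]
E
python3 - <<'E'
from fit import *
A=read_camera("side");B=read_camera("scene")
P=[[290,63,0],[290,-63,0],[245,165,7.5],[245,-165,7.5]]
ua=[[390,159.2],[422.8,189.6],[350,152.8],[433.2,240]]
ub=[[271.2,155],[219.5,138],[304.2,167.5],[205.7,133]]
res=lambda q:np.r_[(proj(A,model(q,P))-ua).ravel(),(proj(B,model(q,P))-ub).ravel()]
for w0 in(0,-.4,.4):
    r=least_squares(res,[550,-100,w0,.5],x_scale=[100,100,1,1],loss="soft_l1");print(np.round(r.x,3),r.cost)
q=r.x
print(np.round(res(q).reshape(-1,2),1))
for i in range(4): print(P[i],tri([ray(A,ua[i]),ray(B,ub[i])]).round(1),model(q,P[i]).round(1))
for t in(0.2,.37,q[3],1.1,1.2,1.26): print(t,model([*q[:3],t],[290,0,0]).round(1))
print("stand corner fl", onz(B,[299.2,254.2],0), model([*q[:3],0],[[262,200,0]],0))
for n,b in(("jar",[361,199,386,243]),("tray",[312,235,394,293])): print(n,onz(B,[(b[0]+b[2])/2,(b[1]+b[3])/2],20).round())
E
```

```text
[ 3.98174e+02 -7.96490e+01 -1.88000e-01  6.50000e-01] 17.892283876010065
[ 3.98174e+02 -7.96490e+01 -1.88000e-01  6.50000e-01] 17.892283876009905
[ 3.98174e+02 -7.96490e+01 -1.88000e-01  6.50000e-01] 17.892283876010115
[[ -0.6   0.6]
 [ -0.1   1.2]
 [  0.9  -1.9]
 [ -0.2  -0.6]
 [-12.8  -1.5]
 [  0.1   2.3]
 [  1.6  -0.4]
 [ -0.4   0.1]]
[290, 63, 0] [640.2 -40.1 217.2] [[636.8 -61.  220.4]]
[290, -63, 0] [ 610.5 -186.7  224.8] [[ 613.2 -184.8  220.4]]
[245, 165, 7.5] [612.7  42.3 196.3] [[616.3  46.7 199.2]]
[245, -165, 7.5] [ 553.4 -277.9  199. ] [[ 554.4 -277.4  199.2]]
0.2 [[ 677.4 -132.9  102.6]]
0.37 [[ 663.8 -130.3  149.9]]
0.6496598074685704 [[ 625.  -122.9  220.4]]
1.1 [[ 527.4 -104.3  303.5]]
1.2 [[501.4 -99.3 315.3]]
1.26 [[485.3 -96.3 321.1]]
stand corner fl [675.22642251  51.22286596   0.        ] [[693.00879587  67.71690009   0.        ]]
jar [504. 170.  20.]
tray [679. 188.  20.]
```

The fit residuals are about 1–2 px, apart from one mis-picked bow end in the scene view. Bow middle is about (625,-123,220), yaw -0.19, tilt about 0.65. Moving above it.

Call:
jog_arm --motion '[[[-634,-565,-100],1.47],[[-634,-565,-100],1.47],[[-634,-565,-100],1.47],[[-634,-565,-100],1.47],[[-634,-565,-100],1.47]]' --grip 0

```text
t: 1.4
eef_pos: [309.2, 386.3, 269.2]
tcp_rot: [3.141, -0.0, 2.097]
ft_force: [0.6, 0.1, 0.6]
opening: 1.003
grip_force: 0.0
```

Call:
jog_arm --motion '[[[-600,15,-71],0.715],[[-600,15,-71],0.715],[[-600,15,-71],0.715],[[-600,15,-71],0.715],[[-600,15,-71],0.715]]'

```text
t: 1.9
eef_pos: [440.6, 175.3, 298.8]
tcp_rot: [3.141, -0.0, 1.382]
ft_force: [0.3, 1.7, -0.2]
opening: 0.998
grip_force: 0.0
```

Call:
jog_arm --motion '[[[-258,236,-41],0],[[-258,236,-41],0],[[-258,236,-41],0],[[-258,236,-41],0],[[-258,236,-41],0]]'

```text
t: 2.4
eef_pos: [572.0, -35.4, 327.8]
tcp_rot: [3.141, -0.0, 1.388]
ft_force: [0.4, -0.1, 0.4]
opening: 1.003
grip_force: 0.0
```

Call:
jog_arm --motion '[[[-72,66,-12],0],[[-72,66,-12],0],[[-72,66,-12],0],[[-72,66,-12],0]]'

```text
t: 2.8
eef_pos: [623.1, -117.0, 338.6]
tcp_rot: [-3.141, -0.0, 1.386]
ft_force: [0.1, 0.6, -0.1]
opening: 0.997
grip_force: 0.0
```

```bash
cat > look.py <<'E'
from fit import *
import sys
p=read_camera("wrist");cv2.imwrite(f"pics/{sys.argv[1]}.png",p["img"])
s=state();print(s["t"],np.round(s["eef_pos"],1),np.round(s["tcp_rot"],3),np.round(s["ft_force"],1))
print(p["vertical_fov"],p["cx"],p["cy"],p["k1"],np.round(p["extrinsics"],4).tolist())
q=[398.2,-79.6,-.188,.65]
print(proj(p,model(q,[[290,63,0],[290,0,0],[290,-63,0],[245,165,7.5],[245,-165,7.5]])).round(1).tolist())
for t in("bow","board"): print(t,[(round(d["p"],2),d["box"]) for d in cut_out(t,p)[:2]])
E
python3 look.py w1
```

```text
2.85 [ 622.7 -115.9  339. ] [-3.141 -0.     1.387] [ 0.5 -0.5  0.6]
70.86942060349503 315.64241633962547 201.17350996020767 -0.039475158095024485 [[0.9831, 0.175, 0.0535, 637.0794], [-0.1829, 0.9435, 0.2764, -37.3615], [-0.0021, -0.2815, 0.9596, 483.5983], [0.0, 0.0, 0.0, 1.0]]
[[320.6, 145.0], [320.0, 209.9], [319.5, 267.0], [276.6, 29.2], [285.9, 331.5]]
bow [(0.94, [147.0, 29.7, 325.6, 333.6]), (0.24, [199.7, 2.7, 236.2, 10.8])]
board [(0.59, [145.5, 33.7, 325.8, 334.5])]
```

View pics/w1.png

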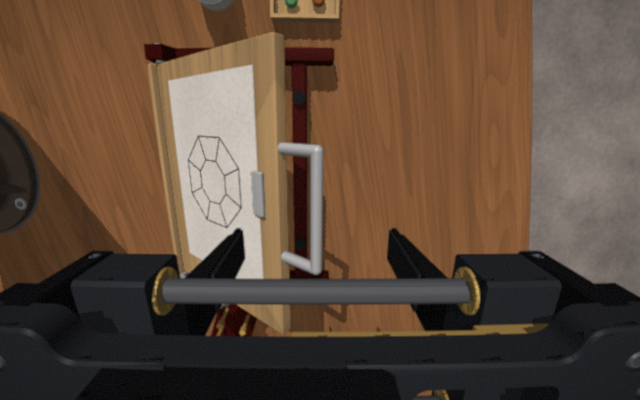

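The wrist view shows the bar running (317,147)–(318,272), with the fingers on either side of it. It's within 3 px of the prediction. Refining the fit with this view.

Run:
```python
from fit import *
A=read_camera("side");B=read_camera("scene");W=read_camera("wrist")
def res(q):
    b=lambda s:[290,s*q[4],0]
    r=[proj(A,model(q,[b(1),b(-1),[245,165,7.5],[245,-165,7.5]]))-[[390,159.2],[422.8,189.6],[350,152.8],[433.2,240]],
     proj(B,model(q,[b(-1),[245,165,7.5],[245,-165,7.5]]))-[[219.5,138],[304.2,167.5],[205.7,133]],
     2*(proj(W,model(q,[b(1),b(-1)]))-[[317,149.5],[317.5,270]]),(proj(W,model(q,[[245,165,-7.5],[245,-165,-7.5]]))-[[282,34],[290,333]])]
    return np.vstack(r).ravel()
r=least_squares(res,[400,-80,-.19,.65,63],x_scale=[100,100,1,1,10],loss="soft_l1");q=r.x
print(q.round(3),np.round(res(q).reshape(-1,2),1).tolist())
for t in (q[3],0): print(model([*q[:3],t],[290,0,0]).round(1))
s=state();print(s["eef_pos"],s["tcp_rot"])
d=model(q,[290,0,0])[0]-s["eef_pos"];y=s["tcp_rot"][2]
print("tool shift",d@[np.cos(y),np.sin(y),0],d@[np.sin(y),-np.cos(y),0],-d[2]-6, "turn",y-(q[2]+np.pi/2))
```

```text
[ 3.96216e+02 -8.31710e+01 -1.78000e-01  6.61000e-01  6.24280e+01] [[-1.7, 0.1], [-0.9, 0.4], [-0.6, -2.2], [0.0, -0.8], [0.5, 0.8], [2.2, -2.4], [-0.7, -1.0], [0.2, 0.1], [-0.5, 0.2], [2.1, 2.9], [2.9, -5.2]]
[[ 621.5 -123.8  223.1]]
[[ 681.6 -134.6   45. ]]
[ 622.8223889  -115.14375433  339.75083818] [ 3.14113608e+00 -6.68506781e-05  1.38910734e+00]
tool shift -8.728608973525043 0.2428494694213127 110.68942832339485 turn -0.0033683059212685773
```

Call:
jog_arm --motion '[[[-5,0,30],0],[[-9,0,60],0],[[-9,0,75],0],[[-9,0,75],0]]' --grip 0.56

```text
t: 3.5
eef_pos: [620.7, -124.3, 262.5]
tcp_rot: [-3.138, -0.001, 1.388]
ft_force: [0.3, 0.0, 0.3]
opening: 0.717
grip_force: 0.0
```

```bash
python3 look.py w2
```

```text
3.55 [ 621.3 -124.5  264.1] [-3.14  -0.     1.388] [-0.5  0.1  0.6]
70.86942060349503 315.64241633962547 201.17350996020767 -0.039475158095024485 [[0.9835, 0.1722, 0.0552, 634.857], [-0.1808, 0.944, 0.2759, -44.8203], [-0.0046, -0.2814, 0.9596, 407.4434], [0.0, 0.0, 0.0, 1.0]]
[[324.3, 143.5], [323.0, 232.8], [321.8, 307.2], [262.7, -19.9], [278.6, 381.0]]
bow [(0.95, [110.4, 0.2, 327.7, 334.2])]
board [(0.97, [111.0, 0.0, 330.4, 335.8])]
```

View pics/w2.png

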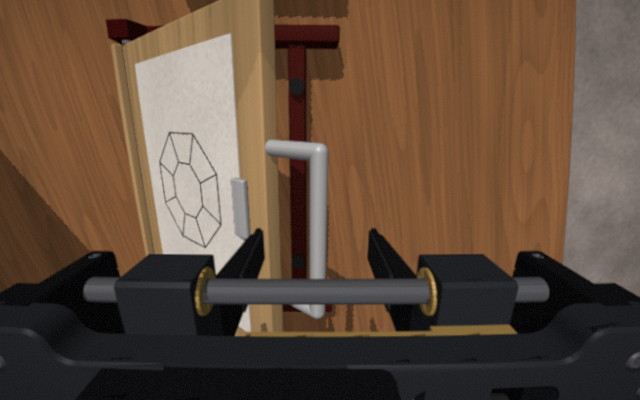

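The bar (x≈318) lies centred between the fingertips (261 and 370). I'll let the fingers close to the pre-shape, then go down and grip.

Call:
jog_arm --motion '[[[0,0,0],0],[[0,0,0],0],[[0,0,0],0],[[0,0,15],0],[[0,0,30],0]]'

```text
t: 4.15
eef_pos: [621.6, -125.1, 234.6]
tcp_rot: [3.14, 0.0, 1.388]
ft_force: [-0.2, -0.1, 0.2]
opening: 0.444
grip_force: 0.0
```

Call:
jog_arm --motion '[[[0,0,4],0],[[0,0,4],0],[[0,0,4],0]]'

```text
t: 4.45
eef_pos: [621.7, -125.1, 231.0]
tcp_rot: [3.141, -0.0, 1.388]
ft_force: [-0.5, -0.4, -0.4]
opening: 0.442
grip_force: 0.0
```

Call:
jog_arm --motion '[[[0,0,0],0],[[0,0,0],0],[[0,0,0],0],[[0,0,0],0],[[0,0,0],0]]' --grip 1

```text
t: 4.95
eef_pos: [621.7, -125.1, 230.5]
tcp_rot: [3.141, -0.0, 1.388]
ft_force: [1.6, -0.5, 0.8]
opening: 0.12
grip_force: 30.0
```

Gripped (12 mm bar, about 1 N side load). Lifting along the arc while watching the force.

Call:
jog_arm --motion '[[[0,-7.1,-8.8],0],[[0,-14.7,-17.5],0],[[0,-22.7,-26.0],0],[[0,-31.1,-34.0],0],[[0,-39.7,-41.8],0]]'

```text
t: 5.45
eef_pos: [581.9, -117.4, 273.2]
tcp_rot: [3.14, -0.0, 1.388]
ft_force: [4.6, 2.4, -0.2]
opening: 0.115
grip_force: 30.0
```

```bash
cat > st.py <<'E'
from fit import *
s=state();w=-.183;e=np.array([np.cos(w),np.sin(w),0]);n=np.array([-np.sin(w),np.cos(w),0])
f=np.array(s["ft_force"]);p=np.array(s["eef_pos"])
print("t",s["t"],"pos",p.round(1),"Fx_st %.1f Fy_st %.1f Fz %.1f"%(f@e,f@n,f[2]),"mom",np.round(s["moment"],2),"op",round(s["opening"],3))
bz=p[2]-7.4-45;rx=(p-[396.2,-83.2,0])@e
th=np.arctan2(bz,rx);print("theta %.4f R %.1f"%(th,np.hypot(bz,rx)),"radial %.1f tang %.1f"%(f@e*np.cos(th)+f[2]*np.sin(th),-f@e*np.sin(th)+f[2]*np.cos(th)))
E
python3 st.py
```

```text
t 5.45 pos [ 581.9 -117.4  273.2] Fx_st 4.1 Fy_st 3.2 Fz -0.2 mom [ 0.34 -0.93 -0.04] op 0.115
theta 0.8631 R 290.5 radial 2.5 tang -3.3
```

Call:
jog_arm --motion '[[[0,-8.9,-7.4],0],[[0,-18.2,-14.4],0],[[0,-27.7,-21.0],0],[[0,-34.9,-25.8],0],[[0,-42.4,-30.3],0]]'

```text
t: 5.95
eef_pos: [540.4, -109.5, 303.7]
tcp_rot: [3.14, -0.001, 1.388]
ft_force: [4.7, 5.9, 1.2]
opening: 0.116
grip_force: 30.0
```

```bash
python3 st.py
```

```text
t 5.95 pos [ 540.4 -109.5  303.7] Fx_st 3.5 Fy_st 6.7 Fz 1.2 mom [ 0.75 -0.99 -0.04] op 0.116
theta 1.0430 R 290.9 radial 2.8 tang -2.4
```

Call:
jog_arm --motion '[[[0.5,-5.0,-2.9],0],[[1,-10.1,-5.7],0],[[1,-15.3,-8.3],0]]'

```text
t: 6.25
eef_pos: [525.9, -106.6, 312.0]
tcp_rot: [3.139, 0.001, 1.388]
ft_force: [6.2, -0.6, 0.6]
opening: 0.116
grip_force: 30.0
```

```bash
python3 st.py
```

```text
t 6.25 pos [ 525.9 -106.6  312. ] Fx_st 6.2 Fy_st 0.5 Fz 0.6 mom [-0.22 -1.26 -0.09] op 0.116
theta 1.1011 R 291.1 radial 3.3 tang -5.2
```

Call:
jog_arm --motion '[[[0,-2.5,-1.4],0],[[0,-5.2,-2.6],0]]'

```text
t: 6.45
eef_pos: [520.9, -105.5, 314.6]
tcp_rot: [3.138, 0.0, 1.388]
ft_force: [6.5, -0.4, 1.5]
opening: 0.12
grip_force: 30.0
```

```bash
python3 st.py
```

```text
t 6.45 pos [ 520.9 -105.5  314.6] Fx_st 6.4 Fy_st 0.8 Fz 1.5 mom [-0.15 -1.34 -0.11] op 0.12
theta 1.1208 R 291.2 radial 4.1 tang -5.2
```

Call:
jog_arm --motion '[[[0,-2.6,-1.3],0]]'

```text
t: 6.55
eef_pos: [518.3, -105.1, 315.8]
tcp_rot: [3.138, 0.0, 1.388]
ft_force: [6.9, -1.6, 2.0]
opening: 0.118
grip_force: 30.0
```

```bash
python3 st.py
```

```text
t 6.55 pos [ 518.3 -105.1  315.8] Fx_st 7.1 Fy_st -0.3 Fz 2.0 mom [-0.17 -1.31 -0.08] op 0.118
theta 1.1306 R 291.2 radial 4.8 tang -5.6
```

Call:
jog_arm --motion '[[[0,-2.6,-1.4],0]]'

```text
t: 6.65
eef_pos: [515.8, -104.6, 317.1]
tcp_rot: [3.139, 0.0, 1.388]
ft_force: [5.7, -0.2, 1.1]
opening: 0.117
grip_force: 30.0
```

Call:
jog_arm --motion '[[[0,-2.6,-1.3],0]]'

```text
t: 6.75
eef_pos: [513.2, -104.1, 318.4]
tcp_rot: [3.139, 0.0, 1.388]
ft_force: [5.1, -0.4, 0.2]
opening: 0.117
grip_force: 30.0
```

```bash
python3 st.py
```

```text
t 6.75 pos [ 513.2 -104.1  318.4] Fx_st 5.1 Fy_st 0.5 Fz 0.2 mom [-0.04 -1.16 -0.1 ] op 0.117
theta 1.1507 R 291.3 radial 2.3 tang -4.6
```

Call:
jog_arm --motion '[[[0,-1.8,-0.8],0]]'

```text
t: 6.85
eef_pos: [511.3, -103.7, 319.2]
tcp_rot: [3.139, 0.0, 1.388]
ft_force: [5.5, 0.8, 1.8]
opening: 0.116
grip_force: 30.0
```

Call:
jog_arm --motion '[[[0,-1.8,-0.8],0]]'

```text
t: 6.95
eef_pos: [509.4, -103.4, 320.1]
tcp_rot: [3.139, 0.0, 1.388]
ft_force: [3.4, 0.5, 3.6]
opening: 0.116
grip_force: 30.0
```

```bash
python3 st.py
```

```text
t 6.95 pos [ 509.4 -103.4  320.1] Fx_st 3.3 Fy_st 1.1 Fz 3.6 mom [-0.05 -0.93 -0.06] op 0.116
theta 1.1650 R 291.3 radial 4.6 tang -1.6
```

Call:
jog_arm --motion '[[[0,-1.8,-1.0],0]]'

```text
t: 7.05
eef_pos: [507.5, -103.0, 320.8]
tcp_rot: [3.14, 0.0, 1.388]
ft_force: [3.0, 0.3, 4.0]
opening: 0.119
grip_force: 30.0
```

```bash
python3 st.py
```

```text
t 7.05 pos [ 507.5 -103.   320.8] Fx_st 2.9 Fy_st 0.8 Fz 4.0 mom [ 0.01 -0.75 -0.07] op 0.119
theta 1.1722 R 291.2 radial 4.8 tang -1.1
```

Call:
jog_arm --motion '[[[0,-1.8,-1.0],0]]'

```text
t: 7.15
eef_pos: [505.7, -102.6, 321.5]
tcp_rot: [3.141, 0.0, 1.388]
ft_force: [3.4, -0.2, 1.8]
opening: 0.118
grip_force: 30.0
```

```bash
python3 st.py
```

```text
t 7.15 pos [ 505.7 -102.6  321.5] Fx_st 3.4 Fy_st 0.5 Fz 1.8 mom [ 0.03 -0.8  -0.08] op 0.118
theta 1.1788 R 291.2 radial 3.0 tang -2.4
```

Call:
jog_arm --motion '[[[0,-1.8,-0.8],0]]'

```text
t: 7.25
eef_pos: [504.0, -102.3, 322.1]
tcp_rot: [3.141, -0.0, 1.388]
ft_force: [4.8, 0.3, 2.5]
opening: 0.118
grip_force: 30.0
```

```bash
python3 st.py
```

```text
t 7.25 pos [ 504.  -102.3  322.1] Fx_st 4.7 Fy_st 1.1 Fz 2.5 mom [ 0.03 -0.95 -0.05] op 0.118
theta 1.1850 R 291.1 radial 4.1 tang -3.4
```

Call:
jog_arm --motion '[[[0,-1.8,-0.8],0]]'

```text
t: 7.35
eef_pos: [502.6, -102.0, 322.7]
tcp_rot: [3.141, -0.0, 1.388]
ft_force: [7.5, 0.7, -0.2]
opening: 0.118
grip_force: 30.0
```

```bash
python3 st.py
```

```text
t 7.35 pos [ 502.6 -102.   322.7] Fx_st 7.3 Fy_st 2.1 Fz -0.2 mom [-0.03 -1.48 -0.12] op 0.118
theta 1.1905 R 291.1 radial 2.5 tang -6.9
```

Call:
jog_arm --motion '[[[0,-1.2,-0.5],0]]'

```text
t: 7.45
eef_pos: [501.7, -101.8, 323.1]
tcp_rot: [3.14, -0.0, 1.388]
ft_force: [8.6, -0.3, -1.1]
opening: 0.119
grip_force: 30.0
```

```bash
python3 st.py
```

```text
t 7.45 pos [ 501.7 -101.8  323.1] Fx_st 8.5 Fy_st 1.2 Fz -1.1 mom [-0.05 -1.74 -0.12] op 0.119
theta 1.1939 R 291.1 radial 2.1 tang -8.3
```

Call:
jog_arm --motion '[[[0,-1.4,-0.6],0]]'

```text
t: 7.55
eef_pos: [500.6, -101.6, 323.5]
tcp_rot: [3.14, -0.0, 1.388]
ft_force: [12.5, 0.5, -3.7]
opening: 0.116
grip_force: 30.0
```

```bash
python3 st.py
```

```text
t 7.55 pos [ 500.6 -101.6  323.5] Fx_st 12.2 Fy_st 2.8 Fz -3.7 mom [-0.05 -2.08 -0.06] op 0.116
theta 1.1981 R 291.1 radial 1.0 tang -12.7
```

The force eased after the trip hump (−1 N) and then rose hard to −13 N at θ≈1.20, so that is the end stop. Lowering now, and checking that the pawl doesn't catch.

Call:
jog_arm --motion '[[[0,8.3,3.8],0],[[0,18.9,8.6],0],[[-0.2,29.3,13.7],0],[[-0.4,39.5,19.3],0],[[-0.5,49.4,25.3],0]]'

```text
t: 8.05
eef_pos: [548.8, -111.0, 298.3]
tcp_rot: [3.142, -0.0, 1.388]
ft_force: [4.5, 0.6, 5.4]
opening: 0.116
grip_force: 30.0
```

```bash
python3 st.py
```

```text
t 8.05 pos [ 548.8 -111.   298.3] Fx_st 4.3 Fy_st 1.4 Fz 5.4 mom [ 0.19 -0.41 -0.05] op 0.116
theta 1.0080 R 290.8 radial 6.9 tang -0.8
```

Call:
jog_arm --motion '[[[-0.1,7.6,4.3],0],[[-0.2,14.8,9.3],0],[[-0.3,21.8,14.5],0]]'

```text
t: 8.35
eef_pos: [569.9, -115.1, 283.2]
tcp_rot: [-3.14, -0.0, 1.388]
ft_force: [2.6, 4.0, 1.9]
opening: 0.12
grip_force: 30.0
```

```bash
python3 st.py
```

```text
t 8.35 pos [ 569.9 -115.1  283.2] Fx_st 1.9 Fy_st 4.5 Fz 1.9 mom [ 0.43 -0.1  -0.06] op 0.12
theta 0.9178 R 290.6 radial 2.6 tang -0.3
```

Call:
jog_arm --motion '[[[0.5,8.9,7.5],0],[[0.5,17.7,15.0],0],[[0.5,26.2,23.0],0],[[0.5,34.4,31.2],0],[[0.5,42.2,39.8],0]]'

```text
t: 8.85
eef_pos: [611.8, -123.0, 243.0]
tcp_rot: [-3.141, 0.001, 1.388]
ft_force: [-0.6, -4.3, -0.2]
opening: 0.12
grip_force: 30.0
```

```bash
python3 st.py
```

```text
t 8.85 pos [ 611.8 -123.   243. ] Fx_st 0.2 Fy_st -4.3 Fz -0.2 mom [-0.89  0.27 -0.04] op 0.12
theta 0.7157 R 290.5 radial -0.0 tang -0.3
```

Call:
jog_arm --motion '[[[-0.4,7.4,9.0],0],[[-0.6,14.5,18.2],0],[[-0.8,21.3,27.7],0],[[-0.9,27.6,37.4],0],[[-1,33.6,47.4],0]]'

```text
t: 9.35
eef_pos: [644.8, -129.5, 195.8]
tcp_rot: [3.141, -0.0, 1.388]
ft_force: [1.0, -0.9, -0.6]
opening: 0.115
grip_force: 30.0
```

```bash
python3 st.py
```

```text
t 9.35 pos [ 644.8 -129.5  195.8] Fx_st 1.1 Fy_st -0.7 Fz -0.6 mom [-0.3   0.16 -0.03] op 0.115
theta 0.5159 R 290.7 radial 0.7 tang -1.1
```

Call:
jog_arm --motion '[[[0,5.6,10.1],0],[[0,10.7,20.6],0],[[0,15.5,31.2],0],[[-0.1,19.8,42.0],0],[[-0.2,23.6,52.9],0]]'

```text
t: 9.85
eef_pos: [668.0, -134.0, 142.9]
tcp_rot: [3.141, -0.0, 1.388]
ft_force: [2.2, -0.3, -0.6]
opening: 0.118
grip_force: 30.0
```

```bash
python3 st.py
```

```text
t 9.85 pos [ 668.  -134.   142.9] Fx_st 2.2 Fy_st 0.1 Fz -0.6 mom [-0.21 -0.07 -0.05] op 0.118
theta 0.3165 R 290.9 radial 1.9 tang -1.2
```

Call:
jog_arm --motion '[[[0,3.5,11.1],0],[[0,6.5,22.3],0],[[0,9.0,33.7],0],[[0,11.1,45.1],0],[[0,12.7,56.6],0]]'

```text
t: 10.35
eef_pos: [680.8, -136.5, 86.5]
tcp_rot: [3.14, -0.0, 1.388]
ft_force: [6.3, -0.7, 0.8]
opening: 0.121
grip_force: 30.0
```

```bash
python3 st.py
```

```text
t 10.35 pos [ 680.8 -136.5   86.5] Fx_st 6.3 Fy_st 0.5 Fz 0.8 mom [-0.35 -0.76 -0.1 ] op 0.121
theta 0.1173 R 291.5 radial 6.4 tang 0.1
```

Call:
jog_arm --motion '[[[0,1.5,10],0],[[0,2.4,19],0],[[0,2.9,25],0],[[0,3.0,28],0]]'

```text
t: 10.75
eef_pos: [683.2, -136.9, 58.2]
tcp_rot: [3.141, -0.0, 1.388]
ft_force: [5.7, -1.0, -1.2]
opening: 0.121
grip_force: 30.0
```

```bash
python3 st.py
```

```text
t 10.75 pos [ 683.2 -136.9   58.2] Fx_st 5.8 Fy_st 0.0 Fz -1.2 mom [-0.36 -0.69 -0.1 ] op 0.121
theta 0.0197 R 292.0 radial 5.8 tang -1.3
```

Call:
jog_arm --motion '[[[0,0,2.5],0],[[0,0,2.5],0]]'

```text
t: 10.95
eef_pos: [683.2, -137.0, 55.9]
tcp_rot: [3.141, -0.0, 1.388]
ft_force: [6.4, -1.2, -3.3]
opening: 0.115
grip_force: 30.0
```

```bash
python3 st.py
```

```text
t 10.95 pos [ 683.2 -137.    55.9] Fx_st 6.5 Fy_st 0.0 Fz -3.3 mom [-0.26 -0.87 -0.04] op 0.115
theta 0.0119 R 292.0 radial 6.5 tang -3.3
```

Call:
jog_arm --motion '[[[0,0,2],0],[[0,0,2],0]]'

```text
t: 11.15
eef_pos: [683.3, -137.0, 54.1]
tcp_rot: [3.14, -0.0, 1.388]
ft_force: [6.5, -1.6, -2.5]
opening: 0.117
grip_force: 30.0
```

```bash
python3 st.py
```

```text
t 11.15 pos [ 683.3 -137.    54.1] Fx_st 6.7 Fy_st -0.4 Fz -2.5 mom [-0.27 -0.8  -0.03] op 0.117
theta 0.0058 R 292.1 radial 6.7 tang -2.5
```

Call:
jog_arm --motion '[[[0,0,1.5],0],[[0,0,1.5],0]]'

```text
t: 11.35
eef_pos: [683.3, -137.0, 52.7]
tcp_rot: [3.14, -0.0, 1.388]
ft_force: [6.2, -1.2, -2.6]
opening: 0.121
grip_force: 30.0
```

```bash
python3 st.py
```

```text
t 11.35 pos [ 683.3 -137.    52.7] Fx_st 6.3 Fy_st -0.1 Fz -2.6 mom [-0.35 -0.8  -0.11] op 0.121
theta 0.0009 R 292.1 radial 6.3 tang -2.6
```

Call:
jog_arm --motion '[[[0,0,1.5],0],[[0,0,1.5],0]]'

```text
t: 11.55
eef_pos: [683.3, -137.0, 51.1]
tcp_rot: [3.14, -0.0, 1.388]
ft_force: [6.1, -1.4, -3.2]
opening: 0.117
grip_force: 30.0
```

```bash
python3 st.py
```

```text
t 11.55 pos [ 683.3 -137.    51.1] Fx_st 6.2 Fy_st -0.3 Fz -3.2 mom [-0.31 -0.91 -0.08] op 0.117
theta -0.0043 R 292.1 radial 6.3 tang -3.2
```

Call:
jog_arm --motion '[[[0,0,1],0],[[0,0,1],0]]'

```text
t: 11.75
eef_pos: [683.3, -137.0, 50.2]
tcp_rot: [3.14, -0.0, 1.388]
ft_force: [6.5, -1.8, -3.0]
opening: 0.119
grip_force: 30.0
```

```bash
python3 st.py
```

```text
t 11.75 pos [ 683.3 -137.    50.2] Fx_st 6.7 Fy_st -0.5 Fz -3.0 mom [-0.31 -0.78 -0.08] op 0.119
theta -0.0076 R 292.1 radial 6.7 tang -2.9
```

Call:
jog_arm --motion '[[[0,0,1.5],0],[[0,0,1.5],0]]'

```text
t: 11.95
eef_pos: [683.4, -137.0, 48.7]
tcp_rot: [3.14, -0.0, 1.388]
ft_force: [6.9, -2.9, -2.6]
opening: 0.117
grip_force: 30.0
```

```bash
python3 st.py
```

```text
t 11.95 pos [ 683.4 -137.    48.7] Fx_st 7.3 Fy_st -1.6 Fz -2.6 mom [-0.32 -0.81 -0.04] op 0.117
theta -0.0126 R 292.2 radial 7.4 tang -2.5
```

Call:
jog_arm --motion '[[[0,0,1.5],0],[[0,0,1.5],0]]'

```text
t: 12.15
eef_pos: [683.4, -137.0, 47.2]
tcp_rot: [3.14, -0.0, 1.388]
ft_force: [6.6, -1.2, -2.6]
opening: 0.115
grip_force: 30.0
```

```bash
python3 st.py
```

```text
t 12.15 pos [ 683.4 -137.    47.2] Fx_st 6.7 Fy_st -0.0 Fz -2.6 mom [-0.35 -0.86  0.01] op 0.115
theta -0.0177 R 292.2 radial 6.7 tang -2.5
```

Run:
```python
from fit import *
p=read_camera("side");B=read_camera("scene")
for q in (0,.03,.06): print(q,proj(p,model([396.2,-83.2,-.178,q],[[245,-165,7.5],[245,-165,-7.5],[245,165,7.5]])).round(1).tolist(),proj(B,model([396.2,-83.2,-.178,q],[[245,-165,7.5],[245,165,7.5]])).round(1).tolist())
a=p["img"][170:370,290:520];b=B["img"][120:260,180:380]
a=cv2.resize(a,(460,400),interpolation=2);b=cv2.resize(b,(340,238),interpolation=2)
c=np.zeros((400,800,3),np.uint8);c[:,:460]=a;c[:238,460:]=b
cv2.imwrite("pics/f1.png",c)
```

```text
0 [[444.2, 296.5], [442.5, 302.1], [366.9, 202.1]] [[197.5, 191.0], [294.0, 232.3]]
0.03 [[444.8, 293.7], [443.4, 299.3], [367.0, 199.7]] [[197.2, 188.6], [293.9, 229.6]]
0.06 [[445.4, 291.0], [444.1, 296.6], [367.0, 197.2]] [[196.9, 186.1], [293.9, 226.9]]
```

View pics/f1.png

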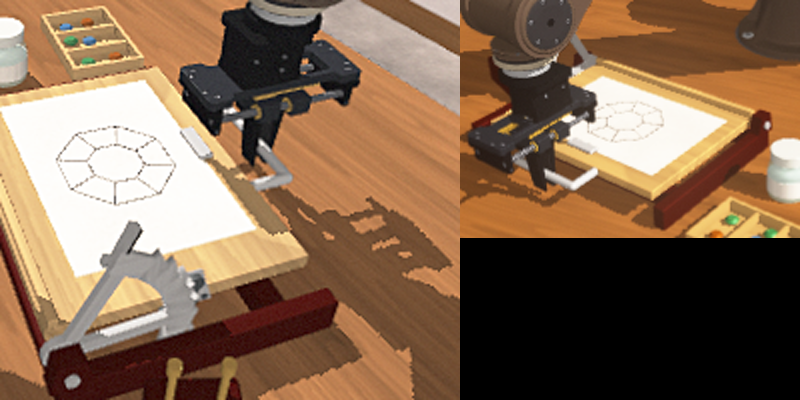

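The board's far-right corner is at side pixel (443.5,295), which puts the tilt at about 0.01. It's nearly flat and still hanging, so I'll keep easing it down.

Call:
jog_arm --motion '[[[0,0,1.5],0],[[0,0,1.5],0]]'

```text
t: 12.45
eef_pos: [683.4, -137.0, 46.8]
tcp_rot: [3.14, 0.0, 1.388]
ft_force: [3.3, -0.6, 5.6]
opening: 0.118
grip_force: 30.0
```

```bash
python3 st.py
```

```text
t 12.45 pos [ 683.4 -137.    46.8] Fx_st 3.4 Fy_st 0.0 Fz 5.6 mom [-0.18 -0.25 -0.05] op 0.118
theta -0.0192 R 292.2 radial 3.3 tang 5.7
```

Call:
jog_arm --motion '[[[0,0,1],0],[[0,0,1],0]]'

```text
t: 12.65
eef_pos: [683.4, -137.0, 46.7]
tcp_rot: [3.14, 0.0, 1.388]
ft_force: [0.2, -0.5, 13.1]
opening: 0.117
grip_force: 30.0
```

```bash
python3 st.py
```

```text
t 12.65 pos [ 683.4 -137.    46.7] Fx_st 0.3 Fy_st -0.4 Fz 13.1 mom [-0.07  0.22 -0.06] op 0.117
theta -0.0195 R 292.2 radial 0.1 tang 13.1
```

Contact (13 N up), so the board is flat and the pawl resets. Now raising to about 0.44, which is past the second notch (≤0.41) and below the third (≥0.49).

Call:
jog_arm --motion '[[[0,0,-2],0],[[0,-0.4,-16.5],0],[[0,-1.4,-31.0],0],[[0,-3.3,-45.3],0],[[0,-5.8,-59.6],0]]'

```text
t: 13.15
eef_pos: [677.8, -135.9, 104.8]
tcp_rot: [3.14, -0.0, 1.388]
ft_force: [6.2, -1.3, -3.1]
opening: 0.12
grip_force: 30.0
```

```bash
python3 st.py
```

```text
t 13.15 pos [ 677.8 -135.9  104.8] Fx_st 6.4 Fy_st -0.2 Fz -3.1 mom [-0.28 -1.23 -0.09] op 0.12
theta 0.1810 R 291.2 radial 5.7 tang -4.2
```

Call:
jog_arm --motion '[[[0,-3.2,-14.1],0],[[0,-7.2,-28.1],0],[[0,-11.8,-41.8],0],[[0,-16,-52.7],0],[[0,-19.4,-60.7],0]]'

```text
t: 13.65
eef_pos: [659.0, -132.3, 166.2]
tcp_rot: [3.138, -0.0, 1.388]
ft_force: [8.4, 0.0, -1.2]
opening: 0.118
grip_force: 30.0
```

```bash
python3 st.py
```

```text
t 13.65 pos [ 659.  -132.3  166.2] Fx_st 8.3 Fy_st 1.6 Fz -1.2 mom [-0.13 -1.56 -0.08] op 0.118
theta 0.4024 R 290.6 radial 7.2 tang -4.3
```

Call:
jog_arm --motion '[[[0,-1.2,-4],0],[[0,-2,-7],0],[[0,-2,-7],0]]'

```text
t: 13.95
eef_pos: [656.3, -131.7, 172.4]
tcp_rot: [3.141, -0.0, 1.388]
ft_force: [5.1, 1.1, -1.3]
opening: 0.117
grip_force: 30.0
```

```bash
python3 st.py
```

```text
t 13.95 pos [ 656.3 -131.7  172.4] Fx_st 4.8 Fy_st 2.1 Fz -1.3 mom [-0.04 -1.07 -0.14] op 0.117
theta 0.4259 R 290.5 radial 3.8 tang -3.1
```

Call:
jog_arm --motion '[[[0,1.6,3.6],0],[[0,3.2,7.2],0],[[0,3.2,7.2],0]]'

```text
t: 14.25
eef_pos: [659.9, -132.5, 164.4]
tcp_rot: [3.141, -0.0, 1.388]
ft_force: [6.6, 1.3, -1.1]
opening: 0.121
grip_force: 30.0
```

```bash
python3 st.py
```

```text
t 14.25 pos [ 659.9 -132.5  164.4] Fx_st 6.3 Fy_st 2.5 Fz -1.1 mom [ 0.01 -1.12 -0.04] op 0.121
theta 0.3955 R 290.7 radial 5.4 tang -3.5
```

Call:
jog_arm --motion '[[[0,1.1,2.4],0],[[0,1.1,2.4],0]]'

```text
t: 14.45
eef_pos: [660.8, -132.7, 162.1]
tcp_rot: [3.141, -0.0, 1.388]
ft_force: [7.0, 0.4, -0.7]
opening: 0.117
grip_force: 30.0
```

```bash
python3 st.py
```

```text
t 14.45 pos [ 660.8 -132.7  162.1] Fx_st 6.8 Fy_st 1.7 Fz -0.7 mom [ 0.06 -1.   -0.12] op 0.117
theta 0.3869 R 290.7 radial 6.0 tang -3.2
```

Call:
jog_arm --motion '[[[0,1.4,2.4],0],[[0,1.4,2.4],0]]'

```text
t: 14.65
eef_pos: [661.9, -132.8, 159.6]
tcp_rot: [-3.141, -0.0, 1.388]
ft_force: [6.1, 0.9, -1.3]
opening: 0.122
grip_force: 30.0
```

```bash
python3 st.py
```

```text
t 14.65 pos [ 661.9 -132.8  159.6] Fx_st 5.8 Fy_st 2.0 Fz -1.3 mom [ 0.08 -0.75 -0.07] op 0.122
theta 0.3775 R 290.7 radial 4.9 tang -3.3
```

Call:
jog_arm --motion '[[[0,1.4,2.4],0],[[0,1.4,2.4],0]]'

```text
t: 14.85
eef_pos: [662.9, -133.1, 157.1]
tcp_rot: [-3.14, -0.0, 1.388]
ft_force: [2.7, 2.3, -1.4]
opening: 0.114
grip_force: 30.0
```

```bash
python3 st.py
```

```text
t 14.85 pos [ 662.9 -133.1  157.1] Fx_st 2.2 Fy_st 2.7 Fz -1.4 mom [ 0.22 -0.33 -0.09] op 0.114
theta 0.3682 R 290.8 radial 1.5 tang -2.1
```

Call:
jog_arm --motion '[[[0,0.6,2.0],0],[[0,0.6,2.0],0]]'

```text
t: 15.05
eef_pos: [663.5, -133.2, 155.5]
tcp_rot: [-3.141, -0.0, 1.388]
ft_force: [2.8, 2.9, -2.6]
opening: 0.12
grip_force: 30.0
```

```bash
python3 st.py
```

```text
t 15.05 pos [ 663.5 -133.2  155.5] Fx_st 2.2 Fy_st 3.4 Fz -2.6 mom [ 0.3  -0.25 -0.1 ] op 0.12
theta 0.3625 R 290.8 radial 1.2 tang -3.2
```

Call:
jog_arm --motion '[[[0,0.6,1.5],0],[[0,0.6,1.5],0]]'

```text
t: 15.25
eef_pos: [664.0, -133.3, 154.2]
tcp_rot: [-3.141, -0.0, 1.388]
ft_force: [1.2, 3.2, -2.0]
opening: 0.119
grip_force: 30.0
```

```bash
python3 st.py
```

```text
t 15.25 pos [ 664.  -133.3  154.2] Fx_st 0.6 Fy_st 3.4 Fz -2.0 mom [ 0.43 -0.02 -0.06] op 0.119
theta 0.3575 R 290.9 radial -0.2 tang -2.1
```

Call:
jog_arm --motion '[[[0.5,0.6,2.0],0],[[0.5,0.6,2.0],0]]'

```text
t: 15.45
eef_pos: [664.8, -133.4, 152.2]
tcp_rot: [-3.141, 0.0, 1.388]
ft_force: [1.0, 0.4, -2.1]
opening: 0.118
grip_force: 30.0
```

```bash
python3 st.py
```

```text
t 15.45 pos [ 664.8 -133.4  152.2] Fx_st 0.9 Fy_st 0.5 Fz -2.1 mom [-0.08  0.15 -0.06] op 0.118
theta 0.3503 R 290.9 radial 0.1 tang -2.3
```

Call:
jog_arm --motion '[[[0,0.6,1.5],0],[[0,0.6,1.5],0]]'

```text
t: 15.65
eef_pos: [665.3, -133.5, 150.8]
tcp_rot: [-3.141, 0.0, 1.388]
ft_force: [-1.4, -0.9, -1.1]
opening: 0.116
grip_force: 30.0
```

```bash
python3 st.py
```

```text
t 15.65 pos [ 665.3 -133.5  150.8] Fx_st -1.2 Fy_st -1.1 Fz -1.1 mom [-0.3   0.31 -0.07] op 0.116
theta 0.3450 R 290.9 radial -1.5 tang -0.6
```

Call:
jog_arm --motion '[[[-0.2,0.3,1.5],0],[[-0.2,0.3,1.5],0]]'

```text
t: 15.85
eef_pos: [665.7, -133.6, 149.6]
tcp_rot: [3.142, 0.0, 1.388]
ft_force: [-0.6, -0.9, 1.5]
opening: 0.118
grip_force: 30.0
```

```bash
python3 st.py
```

```text
t 15.85 pos [ 665.7 -133.6  149.6] Fx_st -0.4 Fy_st -1.0 Fz 1.5 mom [-0.21  0.46 -0.1 ] op 0.118
theta 0.3408 R 290.9 radial 0.1 tang 1.5
```

Call:
jog_arm --motion '[[[0,0.3,1.0],0],[[0,0.3,1.0],0]]'

```text
t: 16.05
eef_pos: [666.1, -133.6, 148.8]
tcp_rot: [3.141, 0.0, 1.388]
ft_force: [-2.2, -1.3, 3.6]
opening: 0.115
grip_force: 30.0
```

```bash
python3 st.py
```

```text
t 16.05 pos [ 666.1 -133.6  148.8] Fx_st -2.0 Fy_st -1.6 Fz 3.6 mom [-0.26  0.71 -0.06] op 0.115
theta 0.3377 R 291.0 radial -0.6 tang 4.1
```

The pawl now carries the board: the tangential load reversed from −2.3 to +4 N at θ≈0.35. I'll unload slightly, open and withdraw straight up.

Call:
jog_arm --motion '[[[0.1,-0.3,-1.2],0],[[0.1,-0.3,-1.2],0],[[0.1,-0.3,-1.2],0]]'

```text
t: 16.35
eef_pos: [665.7, -133.5, 149.7]
tcp_rot: [-3.142, 0.0, 1.388]
ft_force: [-2.0, -3.1, 0.6]
opening: 0.117
grip_force: 30.0
```

```bash
python3 st.py
```

```text
t 16.35 pos [ 665.7 -133.5  149.7] Fx_st -1.4 Fy_st -3.4 Fz 0.6 mom [-0.56  0.68 -0.1 ] op 0.117
theta 0.3411 R 291.0 radial -1.2 tang 1.0
```

Call:
jog_arm --motion '[[[0,0,0],0],[[0,0,0],0],[[0,0,0],0],[[0,0,0],0],[[0,0,0],0]]' --grip 0.6

```text
t: 16.85
eef_pos: [665.9, -133.2, 149.7]
tcp_rot: [3.141, -0.0, 1.388]
ft_force: [0.1, 0.7, -0.0]
opening: 0.391
grip_force: 0.0
```

```bash
python3 st.py
```

```text
t 16.85 pos [ 665.9 -133.2  149.7] Fx_st -0.0 Fy_st 0.7 Fz -0.0 mom [-0.08  0.13 -0.02] op 0.391
theta 0.3409 R 291.0 radial -0.1 tang -0.0
```

Call:
jog_arm --motion '[[[0,0,-15],0],[[0,0,-45],0],[[0,0,-90],0],[[0,0,-130],0],[[0,0,-130],0]]'

```text
t: 17.35
eef_pos: [667.2, -133.7, 287.2]
tcp_rot: [3.131, 0.001, 1.388]
ft_force: [-0.7, 0.2, -0.2]
opening: 0.403
grip_force: 0.0
```

Run:
```python
from fit import *
A=read_camera("side");B=read_camera("scene")
for t in(.19,.35,.5): print(t,proj(A,model([398,-83.5,-.178,t],[[245,-165,7.5],[245,165,7.5],[290,-63,0]])).round(1).tolist())
print(state()["eef_pos"])
a=A["img"][150:390,250:490];b=B["img"][120:290,180:400]
c=np.zeros((480,800,3),np.uint8);c[:,:480]=cv2.resize(a,(480,480),interpolation=2);c[:247,480:]=cv2.resize(b,(320,247))
cv2.imwrite("pics/end.png",c)
```

```text
0.19 [[447.6, 278.8], [366.9, 186.5], [436.7, 238.3]]
0.35 [[446.5, 264.5], [363.7, 173.6], [435.6, 221.4]]
0.5 [[442.3, 251.7], [358.4, 162.1], [431.3, 205.9]]
[ 665.81086841 -133.32988872  281.47061395]
```

View pics/end.png

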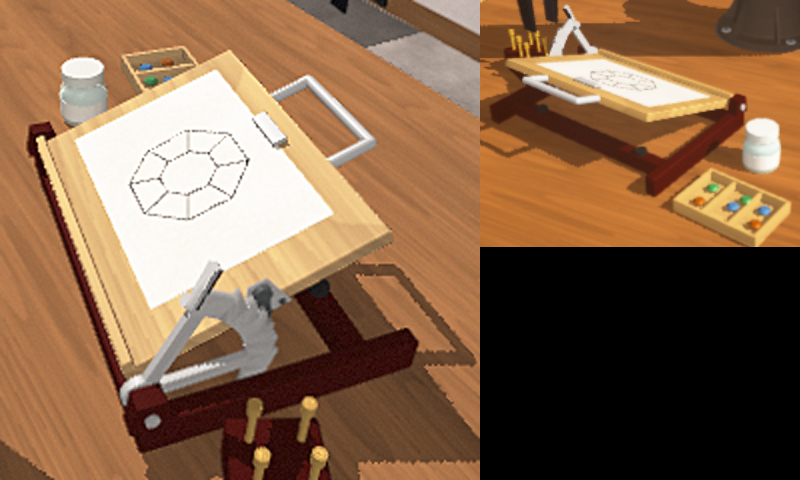

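The board rests at tilt about 0.34: its far-right corner is at side pixel (446.5,268) and the bow corner at (437.5,221). That is the second notch. The jar, tray and block haven't moved, and the gripper is clear.

```bash
python3 -c "from cell import job_done;print(job_done())"
```

```text
the job is handed in; nothing more can be done
None
```

The job is handed in: I lifted the board to its end stop, lowered it flat and raised it again. The pawl now carries it at a tilt of about 0.34–0.35 rad, inside the second notch's range. The gripper is clear, and the jar, dop block and tray look unmoved.

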